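# Slide the movement under the microscope on the locking transfer stage

## Robot

A 6-joint arm with a two-finger parallel gripper is mounted at the origin on the work surface. World frame = base frame: x ahead of the robot, y to its left, z up, the work surface at z = 0. Lengths are in m, angles in degrees, forces in N, time in s.
With the tool pointing down it reaches from about 0.35 to 0.975 m from the base axis. Payload 4.9 kg.
Tool frame: the origin (TCP) lies at the very end of the fingers, on their centre line; the grasp point (between the pads) lies 19 mm behind it (bot.hold_point_z is the distance from the TCP to the grasp point, in m); z points along the fingers, y is the line along which they close (so a half turn about z gives the same grasp; the last joint's range is limited). The gripper opens to 85 mm and grips with 20 to 120 N. Pads are 22 mm wide; open, the fingers measure 114 mm over their backs; the gripper's body (76 mm by 85 mm) begins 54 mm behind the grasp point. The pads swing forward as they close: fully open they stand 13 mm farther back than shut.
Start: joints at [-78.381, 3.019, 92.412, -0, 84.569, -6.818], TCP at [0.198, -0.593, 0.201] pointing down, gripper open.
Joint ranges: [-172.51, 172.51], [-57.92, 126.97], [3.15, 148.05], [-58.71, 238.71], [5.1, 150.11], [-179.66, 179.66]. Speed limits (degrees/s): [147.25, 147.25, 180, 180, 180, 180].

## Interface

Orientations are given as [roll, pitch, yaw] about the fixed x, y, z axes, in that order (R = Rz(yaw) Ry(pitch) Rx(roll)).
In Python, from station import bot gives the robot as it stands.
- The arm moves only by the tool drive_tool, never from a script. Its argument "deltas" is a list of rows, each an object with "angular": the turn, a rotation vector about the tool's x, y, z in degrees, a list of three; "offset": the shift along the tool's x, y, z in m, a list of three; "claw": the finger opening in m, from 0 to 0.0854. In form: [{"angular": [wx, wy, wz], "offset": [tx, ty, tz], "claw": claw}, ...]. A call has 1 to 12 rows; each row is the pose to reach, as a shift and turn from the pose commanded when the call began, along the tool's axes at that moment; what a row does not reach only later rows make up. A row lasts 1/8 s, in which the tool goes at most 62.5 mm and 10.7 degrees, less where a joint would pass 70% of its speed; a pose out of reach is approached as far as the arm can. A call with a gripper value outside its range is refused whole. The fingers move at their own pace and stop on an object; "newtons" is the grip in N (left out, the last holds). Time passes only in rows, so rows that repeat a pose let the fingers close. It gives the time, the measured TCP pose, the force, the opening and the grip force at its end, in the units of the state.
- bot.get_state(): the state, without advancing time (a new reading comes with each control period).
- bot.read_camera(name): name is "scene" or "top" or "wrist"; returns (picture, depth): 480x640x3 uint8, blue, green, red; 480x640 float32, m along the optical axis (not along the pixel's ray), 0 where there is no reading.
- bot.camera_model(name): a dict with "intrinsics" (3x3 intrinsics, pixels), "rvec" (rotation vector, rad) and "tvec" (3), from world to camera coordinates, as OpenCV has them; the wrist camera has in their place "hand_eye" (4x4, takes a point from camera to tool coordinates, whose origin is the TCP and whose axes are the flange's). Camera axes: x right, y down, z forward; pixel columns grow to the right and rows downward; lengths in m; the calibration is good to about 2 mm. A picture is of the moment at which its call begins: read the wrist's pose just before it. camera_model takes no time and is no camera call.
- bot.sign_off(): hands the job in; it is judged then, once.
The state is a dict: "t": time; "joint_pos": joint angles; "qd": joint speeds; "effort": joint torques, N m; "ee_pos": TCP position; "tcp_rot": TCP orientation; "contact_force": force on the tool from outside, world axes, zero at the start; "wrist_torque": the same for the moment, N m; "opening": opening from 0.0 (shut) to 1.0 (fully open); "grasp_force": force on a finger pad.
Only numpy, scipy, OpenCV 4.12 (cv2) and the standard library are available. Lean on these libraries where they do the work, as an engineer would, in place of code of your own. Each camera call takes 0.05 s, during which the arm holds its last target. There are 200 camera calls.

## Task

Bring the watch movement under the microscope: press the red lock button on the sliding carriage down with a fingertip and, keeping it held down, push the carriage along its rail until it is fully home against the end stop under the microscope. Then let the button spring back up so that the carriage is locked there. Do not touch or unseat the movement in its nest, do not touch the microscope, and leave the other things on the bench where they are.

Things in the scene. Friction and masses are not known exactly. Their poses are not given: they have to be found in the camera images.
- stage: fixed grey base plate of the transfer stage, 10 mm thick, bolted flat on the bench. Origin on the bench surface on the rail's centre line; the plate reaches 57 mm in front (-x), 113 mm behind (+x) and 175 mm either way along y. Its +y axis is the direction in which the carriage slides to the end stop; only its yaw varies.
- microscope: digital microscope fixed on the stage: upright black tube, 40 mm diameter with a white ring light, from 131 to 253 mm above the bench, carried by an arm from an 18 mm column, 275 mm high, 85 mm behind it (stage +x), with focus knobs. Origin on the tube's axis at bench height, 110 mm along the stage's +y; axes as the stage's.
- carriage (a joint): carriage position along the stage's +y, in m: 0 at the start, 0.100 fully home at the end stop. Aluminium plate 70 (x) by 200 (y) by 14 mm, top 45 mm above the bench; slides with about 1 N when unlocked and stays where left. A toothed bar (10 mm pitch) locks it: it moves only while the button is down by more than 4 mm; let go on the way, it locks at the next tooth (1 mm play).
- lock (a joint): travel of the lock button, in m: 0 up (locked), 0.006 fully down, straight down. Spring: about 2.5 N to start it, 4.5 N at 4 mm where the lock frees, 5.5 N fully down; it springs back up by itself wherever a gap of the toothed bar lies over the catch, as at the start and within 2 mm of the end stop.
- lock_top (a point): centre of the top of the red round lock button (24 mm diameter) near the carriage's rear (-y) end, on the rail's centre line; 63 mm above the bench when up. It stands 12 mm above its black housing (6 mm when fully down) and travels with the carriage, 135 mm behind the centre of the nest.
- rest_top (a point): middle of the top edge of the black upright finger rest on the carriage, 19 mm ahead (stage +y) of the button's centre: a plate 36 mm wide (x), 6 mm thick (y), its top 75 mm above the bench (12 mm above the button). Its rear face, against which a fingertip on the button can push, lies 16 mm ahead of the button's centre.
- nest (a point): centre of the movement's nest on the carriage's top face, between four brass locating pins 6 mm high
- movement: watch movement (brass, 27 mm diameter) in a loose round grey holder, 40 mm diameter, 14 mm high in all, standing in the nest; origin at the centre of its underside
- stop_face (a point): middle of the face of the end stop that the carriage meets, 38 mm above the bench; on the rail's centre line, 140 mm along the stage's +y from the stage's origin
- loupe_a: black eye loupe standing on the base plate behind the rail, 38 mm diameter, 36 mm high; origin at the centre of its underside
- loupe_b: black eye loupe standing on the bench, 38 mm diameter, 36 mm high; origin at the centre of its underside
- screwdriver: small screwdriver lying on the bench in front of the stage, 118 mm long, 10 mm high; origin near its middle, x along the blade
- tweezers: steel tweezers lying on the bench in front of the stage, 125 mm long, 6 mm high; origin near the middle, x to the points
- jar: white jar with a white cap, 42 mm diameter, 45 mm high; origin at the centre of its underside
- dome: spare movement under a clear dust dome on a dark wooden foot, 52 mm diameter, 38 mm high; origin at the centre of its underside
- parts_tray: open white parts tray with six compartments, 100 by 75 mm, 20 mm high; origin at the centre of its underside
There are look-alikes about, which are no part of the job. What is meant by the movement is not blue or orange, and is the smaller of those in its own colour.

How it is judged (in metres and radians):
On the way, in this order (a step that is already met when the one before it is completed fails the run):
1. the lock button is pressed down with the carriage still at its start (value of joint lock above 0.0035 m and value of joint carriage below 0.01 m), for 0.05 s.
2. the carriage reaches the end stop with the button still held down (value of joint carriage above 0.0975 m and value of joint lock above 0.0035 m), for 0.05 s.
At the end, for the whole second after the job is handed in: the carriage is within 2.5 mm of its end stop and at rest, the lock button has sprung back up (within 1.5 mm of fully up), and the movement stands in its nest (within 4 mm, upright) (value of joint carriage above 0.0975 m and value of joint lock below 0.0015 m and velocity of joint carriage below 0.005 m/s and distance between movement and nest below 0.004 m and angle between movement's own z axis and vertical below 0.1 rad and linear speed of movement below 0.01 m/s); the robot touches nothing.
It fails at once if the movement is lifted or knocked out of its nest (distance between movement and nest above 0.006 m or angle between movement's own z axis and vertical above 0.2 rad).
It fails at once if the movement is touched by the robot (contact force between any of the fingers, the arm and movement above 0.3 N).
It fails at once if another thing on the bench is moved or lifted (distance of any of loupe_a, loupe_b, screwdriver, tweezers, jar, dome, parts_tray from where it was at the start of the episode above 0.01 m).
It fails at once if the robot strikes the microscope (contact force between any of the fingers, the arm and microscope above 0.5 N).
It also fails if it takes over 35 s, if anything falls off the work surface, if the arm or the gripper's body presses on something with over 40 N, if the wrist force passes 120 N, or if a joint passes its speed limit or range.

## Working session

There is one attempt and no reset: what is moved stays moved. The work goes in short steps, Python scripts to look and compute and a tool call to move; the robot and the scene stay as the last step left them, time stands still between calls to the robot, and variables do not carry over. Pictures are saved under pics/ and viewed, at most 10 in all, crops included, and the job is handed in when it is done.

Besides the shell and the picture viewer there is one more tool, called by a JSON object that holds its "fn" and its "kwargs". drive_tool: Moves the arm, as the interface text tells. Its arguments: {"type":"object","properties":{"deltas":{"type":"array","items":{"type":"object","properties":{"angular":{"type":"array","items":{"type":"number"}},"offset":{"type":"array","items":{"type":"number"}},"claw":{"type":"number"}}}},"newtons":{"type":"number"}},"required":["deltas"]}

```bash
mkdir -p pics; cat > h.py <<'E'
import numpy as np, cv2
from station import bot
def cam(n):
    m=bot.camera_model(n);K=np.array(m["intrinsics"]);R=cv2.Rodrigues(np.array(m["rvec"],float))[0];t=np.array(m["tvec"],float).ravel()
    return K,R,t
def ray(n,u,v,z):
    K,R,t=cam(n);d=R.T@np.linalg.inv(K)@[u,v,1];c=-R.T@t
    return c+d*(z-c[2])/d[2]
def cloud(n,D):
    K,R,t=cam(n);v,u=np.mgrid[:480,:640]
    P=np.stack([(u-K[0,2])/K[0,0]*D,(v-K[1,2])/K[1,1]*D,D],-1)
    return (P-t)@R
E
python3 - <<'E'
from h import *
for n in("scene","top"):
    I,D=bot.read_camera(n);cv2.imwrite(f"pics/{n}0.png",I);np.save(n+"D.npy",D)
    h=cv2.cvtColor(I,cv2.COLOR_BGR2HSV);m=(((h[...,0]<8)|(h[...,0]>172))&(h[...,1]>140)&(h[...,2]>80)).astype(np.uint8)
    c,l,s,ce=cv2.connectedComponentsWithStats(m)
    P=cloud(n,D)
    for i in range(1,c):
        if s[i,4]>15: print(n,s[i],ce[i],np.median(P[l==i],0),ray(n,*ce[i],.063))
print(bot.get_state())
E
```

```text
scene [126  40  19  10  55] [135.14545455  44.8       ] [ 0.52250923 -0.6831108   0.0194859 ] [ 0.54213881 -0.61350427  0.063     ]
scene [255 187  13  10  94] [261.06382979 191.14893617] [ 0.57841421 -0.07424294  0.06245578] [ 0.57834354 -0.07351482  0.063     ]
scene [ 19 219  39  46  69] [ 36.71014493 240.49275362] [ 0.91011526 -0.17809147  0.11421334] [ 0.91917643 -0.23089627  0.063     ]
scene [  8 473  10   7  51] [ 12.68627451 476.49019608] [1.0401108  0.12038363 0.13479205] [1.07083469 0.08733118 0.063     ]
top [379 230  15  15 176] [386.15340909 237.08522727] [ 0.5760755  -0.07349793  0.06166288] [ 0.57592577 -0.07350942  0.063     ]
{'t': 0.1, 'joint_pos': array([-7.83787749e+01,  3.05372845e+00,  9.24835638e+01,  2.26870987e-04,
        8.45695463e+01, -6.81653465e+00]), 'qd': array([ 0.02892801, -0.04786819, -0.25267145,  0.00071338, -0.01048736,
       -0.06817623]), 'effort': array([ 9.93625099e-05, -3.94899559e+01, -3.71364927e+01, -1.95127991e-04,
        3.84193962e-03, -7.02407679e-07]), 'ee_pos': array([ 0.19756493, -0.5923019 ,  0.20019018]), 'tcp_rot': array([-1.79893943e+02, -1.29049317e-02,  1.84377261e+01]), 'contact_force': array([-0.87139932, -0.45989782,  0.34163876]), 'wrist_torque': array([-0.00514792,  0.02062112,  0.02386021]), 'grasp_force': 0.0, 'opening': 0.9959284820947326}
```

View pics/top0.png

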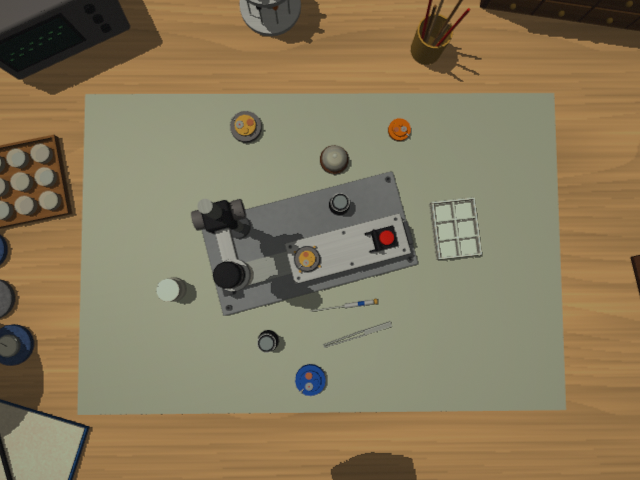

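View pics/scene0.png

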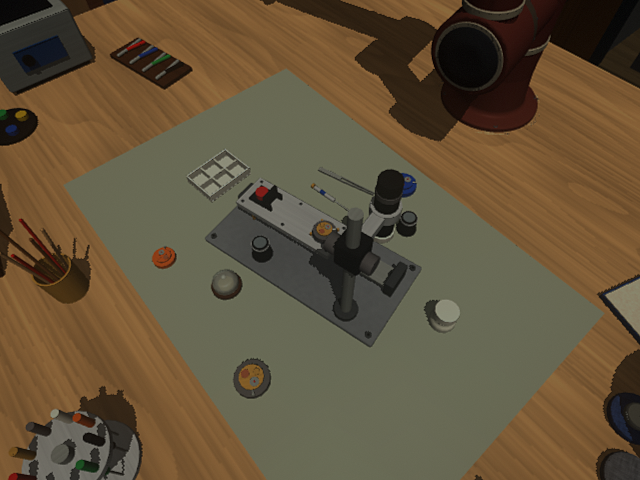

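The top view shows the red button at (386,237), the nest with the gold movement at (306,259), and the microscope tube at about (229,274). The slide therefore runs to the left in the image and slightly down. The scene view agrees: button (261,191), movement (323,229). Next I'll measure the yaw and cross-check the sizes.

```bash
python3 - <<'E'
from h import *
I=cv2.imread("pics/top0.png");D=np.load("topD.npy");P=cloud("top",D)
K,R,t=cam("top");print("cam",-R.T@t)
def proj2(mask,z):
    c=max(cv2.findContours(mask.astype(np.uint8),cv2.RETR_EXTERNAL,cv2.CHAIN_APPROX_NONE)[0],key=cv2.contourArea)
    q=np.array([ray("top",*p[0],z)[:2] for p in c]);r=cv2.minAreaRect((q*1000).astype(np.float32));return r
print("carriage z",proj2((P[...,2]>.037)&(P[...,2]<.1)&(P[...,1]<.09),.045), "expect 70x200")
print("plate",proj2((P[...,2]>.005)&(P[...,2]<.3)&(abs(P[...,0]-.57)<.2),.010),"expect 170x350")
b=ray("top",386.15,237.09,.063)
h=cv2.cvtColor(I,cv2.COLOR_BGR2HSV)
m=((h[...,0]>8)&(h[...,0]<30)&(h[...,1]>110)&(h[...,2]>110)).astype(np.uint8)
m[:230]=0;m[290:]=0;m[:,:285]=0;m[:,330:]=0
c,l,s,ce=cv2.connectedComponentsWithStats(m);i=1+s[1:,4].argmax()
M=ray("top",*ce[i],.058);print("mov",s[i],ce[i],M)
d=(M-b)[:2];print("dist",np.hypot(*d),"yaw",np.degrees(np.arctan2(-d[0],d[1])))
u=d/np.hypot(*d)
# rest top
Q=P[(P[...,2]>.068)&(P[...,2]<.082)&(np.hypot(P[...,0]-b[0],P[...,1]-b[1])<.05)]
print("rest",len(Q),Q.mean(0),(Q.mean(0)-b)[:2]@u)
E
```

```text
cam [0.51919546 0.04442503 0.84876413]
carriage z ((560.30419921875, -15.873489379882812), (69.65361785888672, 207.92897033691406), 14.500870704650879) expect 70x200
plate ((586.564697265625, 62.5159912109375), (205.51852416992188, 362.8628845214844), 14.168264389038086) expect 170x350
mov [299 251  16  16 181] [306.74585635 257.76243094] [0.54322653 0.05606985 0.058     ]
dist 0.13363401231855593 yaw 14.160229779637884
rest 88 [ 0.57091494 -0.05592712  0.07338026] 0.01826648616976466
```

{"fn": "drive_tool", "kwargs": {"deltas": [{"angular": [0, 0, -4], "offset": [0.025, -0.018, 0], "claw": 0}, {"angular": [0, 0, -11], "offset": [0.07, -0.05, 0], "claw": 0}, {"angular": [0, 0, -19], "offset": [0.118, -0.085, 0], "claw": 0}, {"angular": [0, 0, -27], "offset": [0.166, -0.12, 0], "claw": 0}, {"angular": [0, 0, -35], "offset": [0.214, -0.154, 0], "claw": 0}, {"angular": [0, 0, -43], "offset": [0.262, -0.188, 0], "claw": 0}, {"angular": [0, 0, -51], "offset": [0.31, -0.222, 0], "claw": 0}, {"angular": [0, 0, -59], "offset": [0.358, -0.257, 0], "claw": 0}, {"angular": [0, 0, -67], "offset": [0.406, -0.291, 0], "claw": 0}, {"angular": [0, 0, -75], "offset": [0.454, -0.325, 0], "claw": 0}, {"angular": [0, 0, -82], "offset": [0.5, -0.359, 0], "claw": 0}, {"angular": [0, 0, -85.9], "offset": [0.524, -0.376, 0], "claw": 0}]}}

```text
t: 1.6
ee_pos: [0.5766, -0.0678, 0.2006]
tcp_rot: [-180.0, -0.0, 104.6]
contact_force: [-0.6, -0.1, -0.3]
opening: 0.0
grasp_force: 0.0
```

```bash
cat > w.py <<'E'
from h import *
from scipy.spatial.transform import Rotation as Ro
s=bot.get_state();T=Ro.from_euler("xyz",s["tcp_rot"],degrees=True).as_matrix()
print(s["t"],s["ee_pos"],s["tcp_rot"],s["contact_force"],s["opening"],s["joint_pos"].round(1))
E
cat > w1.py <<'E'
from w import *
I,D=bot.read_camera("wrist");cv2.imwrite("pics/w1.png",I)
m=bot.camera_model("wrist");K=np.array(m["intrinsics"]);H=np.array(m["hand_eye"])
h=cv2.cvtColor(I,cv2.COLOR_BGR2HSV);M=(((h[...,0]<8)|(h[...,0]>172))&(h[...,1]>140)&(h[...,2]>80)).astype(np.uint8)
c,l,st,ce=cv2.connectedComponentsWithStats(M);i=1+st[1:,4].argmax();print(st[i],ce[i])
d=T@H[:3,:3]@np.linalg.inv(K)@[*ce[i],1];o=T@H[:3,3]+s["ee_pos"];print("button",o+d*(.063-o[2])/d[2])
E
python3 w1.py
```

```text
1.6 [ 0.57656961 -0.06783811  0.20061413] [-1.79955079e+02 -4.53858755e-02  1.04633556e+02] [-0.59898233 -0.09894808 -0.34381294] 0.0004937685131650802 [-14.1  -2.9  98.4   0.   84.6 -28.7]
[306 207  27  26 566] [319.1024735  219.59540636]
button [ 0.57636803 -0.07243496  0.063     ]
```

View pics/w1.png

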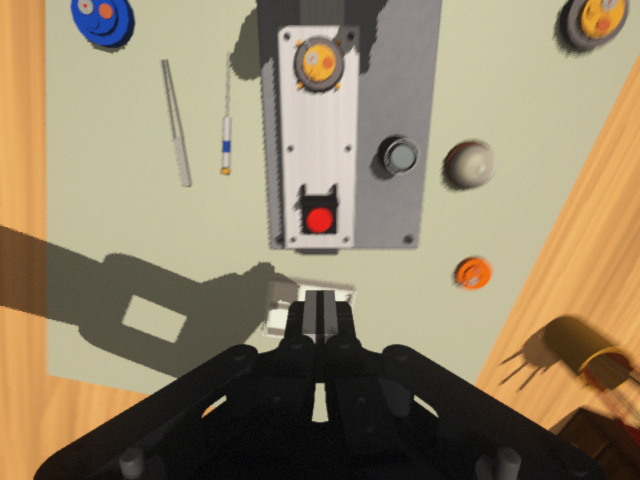

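The wrist view shows the button at (319,220), straight ahead of the closed fingertips at (320,305), with the carriage axis vertical in the image. The three position estimates agree to about 2 mm, so I'll descend to just above the button.

{"fn": "drive_tool", "kwargs": {"deltas": [{"offset": [0.0015, 0, 0.01], "claw": 0}, {"offset": [0.0015, 0, 0.035], "claw": 0}, {"offset": [0.0015, 0, 0.065], "claw": 0}, {"offset": [0.0015, 0, 0.095], "claw": 0}, {"offset": [0.0015, 0, 0.115], "claw": 0}, {"offset": [0.0015, 0, 0.126], "claw": 0}, {"offset": [0.0015, 0, 0.131], "claw": 0}, {"offset": [0.0015, 0, 0.131], "claw": 0}, {"offset": [0.0015, 0, 0.131], "claw": 0}]}}

```text
schema error: expected keys angular, offset, claw
```

```bash
sed -i 's/w1.png/w2.png/' w1.py; python3 w1.py
```

```text
1.65 [ 0.57772098 -0.06596886  0.20058882] [ 1.79946713e+02 -1.35311937e-01  1.04789910e+02] [-1.0531186   1.42842266  0.06210707] 0.0015180960196227204 [-13.9  -2.8  98.4   0.1  84.5 -28.7]
[303 211  25  25 513] [315.15984405 222.75438596]
button [ 0.57488917 -0.07423579  0.063     ]
```

View pics/w2.png

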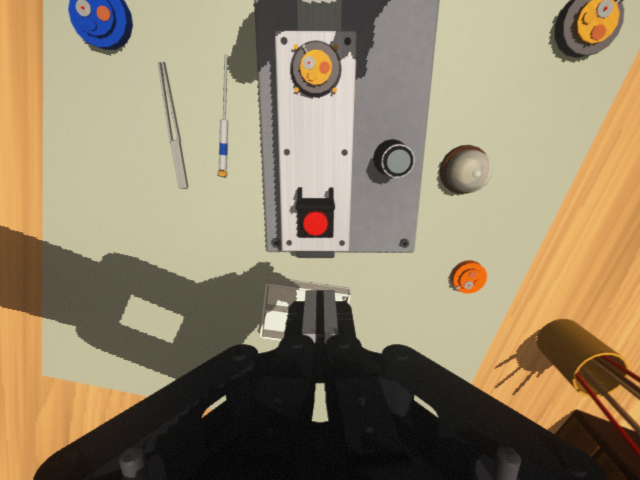

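The call was refused because every row needs all three keys, so the arm has not moved. The picture is almost the same as before, with the button at (315,223) while the arm settles. I'll resend the descent.

{"fn": "drive_tool", "kwargs": {"deltas": [{"angular": [0, 0, 0], "offset": [0.001, 0, 0.01], "claw": 0}, {"angular": [0, 0, 0], "offset": [0.001, 0, 0.035], "claw": 0}, {"angular": [0, 0, 0], "offset": [0.001, 0, 0.065], "claw": 0}, {"angular": [0, 0, 0], "offset": [0.001, 0, 0.095], "claw": 0}, {"angular": [0, 0, 0], "offset": [0.001, 0, 0.112], "claw": 0}, {"angular": [0, 0, 0], "offset": [0.001, 0, 0.122], "claw": 0}, {"angular": [0, 0, 0], "offset": [0.001, 0, 0.127], "claw": 0}, {"angular": [0, 0, 0], "offset": [0.001, 0, 0.127], "claw": 0}, {"angular": [0, 0, 0], "offset": [0.001, 0, 0.127], "claw": 0}, {"angular": [0, 0, 0], "offset": [0.001, 0, 0.127], "claw": 0}]}}

```text
t: 2.95
ee_pos: [0.5762, -0.0696, 0.0751]
tcp_rot: [179.9, 0.0, 104.3]
contact_force: [0.4, 0.8, -0.3]
opening: 0.003
grasp_force: 0.0
```

```bash
sed -i 's/w2.png/w3.png/' w1.py; python3 w1.py
```

```text
2.95 [ 0.57615493 -0.06957599  0.07512766] [1.79929632e+02 3.78903848e-02 1.04343476e+02] [ 0.38940105  0.8060293  -0.29265674] 0.0032919201259726913 [-14.2   3.3 104.7   0.   72.  -28.6]
[ 298  260   40   31 1071] [317.73576097 274.95704949]
button [ 0.57510753 -0.07279162  0.063     ]
```

View pics/w3.png

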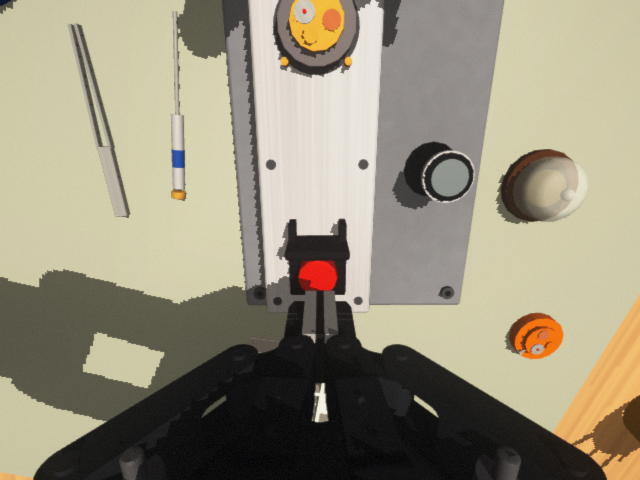

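The view shows the fingertip at (320,300) just over the rear half of the button (318,275), with the rest ahead at y≈247 px. I'll press the button down.

{"fn": "drive_tool", "kwargs": {"deltas": [{"angular": [0, 0, 0], "offset": [0, 0, 0.004], "claw": 0}, {"angular": [0, 0, 0], "offset": [0, 0, 0.008], "claw": 0}, {"angular": [0, 0, 0], "offset": [0, 0, 0.011], "claw": 0}, {"angular": [0, 0, 0], "offset": [0, 0, 0.013], "claw": 0}, {"angular": [0, 0, 0], "offset": [0, 0, 0.015], "claw": 0}, {"angular": [0, 0, 0], "offset": [0, 0, 0.0165], "claw": 0}, {"angular": [0, 0, 0], "offset": [0, 0, 0.0175], "claw": 0}, {"angular": [0, 0, 0], "offset": [0, 0, 0.0175], "claw": 0}, {"angular": [0, 0, 0], "offset": [0, 0, 0.0175], "claw": 0}]}}

```text
t: 4.12
ee_pos: [0.5756, -0.0695, 0.0569]
tcp_rot: [180.0, 0.0, 104.3]
contact_force: [0.3, -0.4, 0.4]
opening: 0.0
grasp_force: 0.0
```

```bash
sed -i 's/w3.png/w4.png/' w1.py; python3 w1.py; python3 - <<'E'
from w import *
I,D=bot.read_camera("scene")
A=cv2.resize(I[150:260,210:350],None,fx=5,fy=5,interpolation=cv2.INTER_CUBIC)
cv2.imwrite("pics/s4.png",A)
E
```

```text
4.125 [ 0.57564693 -0.0695125   0.05688339] [1.79993508e+02 2.72623261e-03 1.04338119e+02] [ 0.26080535 -0.4280756   0.35250779] 0.00015081892435298146 [-14.2   4.5 105.3   0.   70.2 -28.6]
[297 274  43  28 736] [318.13315217 284.42391304]
button [ 0.57416139 -0.06977187  0.063     ]
4.175 [ 0.57569097 -0.06952242  0.05690609] [1.79989373e+02 4.56520115e-03 1.04335749e+02] [-0.59705098 -0.20634148 -0.01698381] -0.0016078385952388394 [-14.2   4.5 105.3   0.   70.2 -28.6]
```

View pics/s4.png

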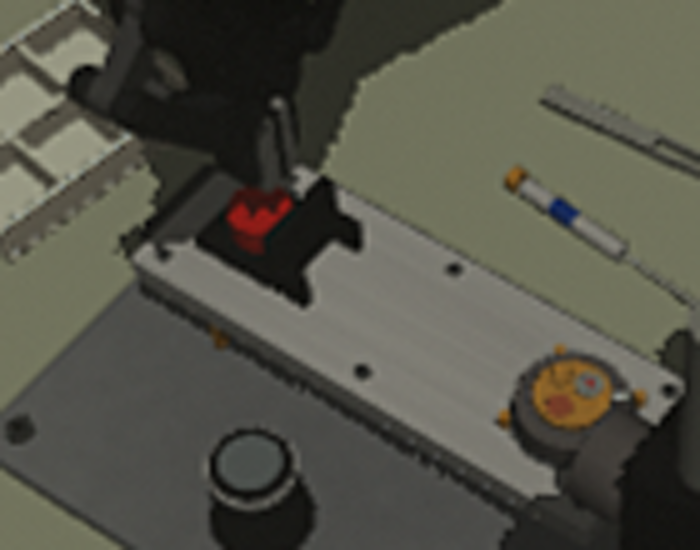

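View pics/w4.png

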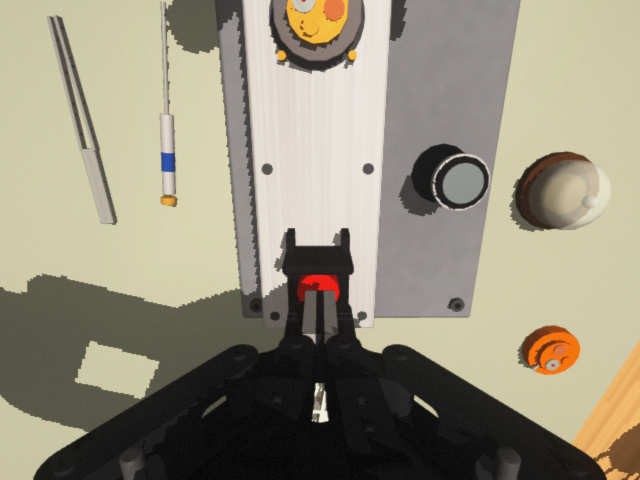

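The fingertip is over the button, at (320,292) in the wrist view and (270,190) in the scene crop, but there is no reaction force yet. It is probably still just above the button, so I'll go down gently while watching the force.

{"fn": "drive_tool", "kwargs": {"deltas": [{"angular": [0, 0, 0], "offset": [0, 0, 0.001], "claw": 0}, {"angular": [0, 0, 0], "offset": [0, 0, 0.002], "claw": 0}, {"angular": [0, 0, 0], "offset": [0, 0, 0.002], "claw": 0}]}}

```text
t: 4.6
ee_pos: [0.5755, -0.0695, 0.0546]
tcp_rot: [-180.0, -0.0, 104.3]
contact_force: [0.6, -0.6, -0.1]
opening: 0.001
grasp_force: 0.0
```

```bash
python3 - <<'E'
from h import *
I,D=bot.read_camera("wrist");s=bot.get_state();print(s["contact_force"],s["ee_pos"])
from scipy.spatial.transform import Rotation as Ro
T=Ro.from_euler("xyz",s["tcp_rot"],degrees=True).as_matrix()
m=bot.camera_model("wrist");K=np.array(m["intrinsics"]);H=np.array(m["hand_eye"])
def tool(u,v):
    d=D[v,u];p=H[:3,:3]@(np.linalg.inv(K)@[u,v,1]*d)+H[:3,3];return p.round(4),(T@p+s["ee_pos"]).round(4)
for v in range(236,345,6): print(v,*tool(310,v),*tool(330,v)[1:])
E
```

```text
[-0.01900052  0.3724439   0.18535428] [ 0.57552825 -0.0694959   0.05470807]
236 [ 0.0221 -0.0061  0.0104] [ 0.5641 -0.0496  0.0444] [ 0.5749 -0.0465  0.0452]
242 [ 0.0184 -0.0062  0.0108] [ 0.565  -0.0532  0.0439] [ 0.576  -0.0504  0.0439]
248 [ 0.0162 -0.0061  0.007 ] [ 0.5656 -0.0553  0.0478] [ 0.5763 -0.0522  0.0489]
254 [ 0.0157 -0.0059 -0.0009] [ 0.5659 -0.0558  0.0556] [ 0.5762 -0.0526  0.0568]
260 [ 0.0158 -0.0056 -0.0097] [ 0.5661 -0.0555  0.0644] [ 0.5762 -0.0532  0.0638]
266 [ 0.0162 -0.0054 -0.0182] [ 0.5663 -0.0551  0.0729] [ 0.5759 -0.053   0.0723]
272 [ 0.0135 -0.0054 -0.0192] [ 0.567  -0.0578  0.0739] [ 0.5764 -0.055   0.0747]
278 [ 0.0045 -0.0058 -0.0072] [ 0.5688 -0.0666  0.0619] [ 0.5793 -0.0647  0.0603]
284 [ 0.0009 -0.0059 -0.0072] [ 0.5696 -0.0701  0.0619] [ 0.5798 -0.0669  0.063 ]
290 [ 0.0107 -0.0051 -0.0327] [ 0.568  -0.0604  0.0874] [ 0.5767 -0.0577  0.0884]
296 [ 0.0107 -0.0049 -0.0383] [ 0.5681 -0.0603  0.0931] [ 0.5766 -0.058   0.0934]
302 [ 0.0111 -0.0048 -0.0442] [ 0.5682 -0.06    0.099 ] [ 0.5763 -0.0576  0.0994]
308 [ 0.0111 -0.0046 -0.0492] [ 0.5683 -0.0599  0.1039] [ 0.5763 -0.058   0.1036]
314 [ 0.0111 -0.0045 -0.0538] [ 0.5684 -0.0598  0.1085] [ 0.5762 -0.0581  0.1081]
320 [ 0.0106 -0.0044 -0.0574] [ 0.5686 -0.0603  0.1121] [ 0.576  -0.0578  0.113 ]
326 [ 0.0104 -0.0043 -0.061 ] [ 0.5688 -0.0605  0.1157] [ 0.5758 -0.0578  0.1171]
332 [ 0.0115 -0.0041 -0.0665] [ 0.5687 -0.0594  0.1212] [ 0.5757 -0.0578  0.1209]
338 [ 0.0123 -0.004  -0.0713] [ 0.5686 -0.0586  0.126 ] [ 0.5755 -0.0573  0.1253]
344 [ 0.0113 -0.004  -0.0733] [ 0.5689 -0.0595  0.128 ] [ 0.5754 -0.0573  0.1287]
```

The wrist depth shows the visible fingertips end about 30 mm behind the nominal TCP, at z≈0.086. The button top is still at 0.062 and the rest top at 0.074, both as specified. So there are still about 23 mm of free travel, and I'll continue down with a force check.

{"fn": "drive_tool", "kwargs": {"deltas": [{"angular": [0, 0, 0], "offset": [0, 0, 0.003], "claw": 0}, {"angular": [0, 0, 0], "offset": [0, 0, 0.006], "claw": 0}, {"angular": [0, 0, 0], "offset": [0, 0, 0.009], "claw": 0}, {"angular": [0, 0, 0], "offset": [0, 0, 0.012], "claw": 0}, {"angular": [0, 0, 0], "offset": [0, 0, 0.014], "claw": 0}, {"angular": [0, 0, 0], "offset": [0, 0, 0.015], "claw": 0}, {"angular": [0, 0, 0], "offset": [0, 0, 0.015], "claw": 0}, {"angular": [0, 0, 0], "offset": [0, 0, 0.015], "claw": 0}]}}

```text
t: 5.65
ee_pos: [0.5756, -0.0695, 0.0397]
tcp_rot: [-180.0, -0.0, 104.3]
contact_force: [0.6, -0.7, -0.2]
opening: -0.003
grasp_force: 0.4
```

```bash
cat > d.py <<'E'
from h import *
I,D=bot.read_camera("wrist");s=bot.get_state();print(s["t"],s["contact_force"],s["ee_pos"])
from scipy.spatial.transform import Rotation as Ro
T=Ro.from_euler("xyz",s["tcp_rot"],degrees=True).as_matrix()
m=bot.camera_model("wrist");K=np.array(m["intrinsics"]);H=np.array(m["hand_eye"])
for v in range(264,304,2):
    p=H[:3,:3]@(np.linalg.inv(K)@[312,v,1]*D[v,312])+H[:3,3];print(v,p.round(4),(p[2]*-1+s["ee_pos"][2]).round(4),I[v,312])
E
python3 d.py
```

```text
5.7 [-0.52440044 -1.33776304  0.40545287] [ 0.57555299 -0.06949513  0.03969932]
264 [ 0.0172 -0.0044 -0.018 ] 0.0577 [31 34 34]
266 [ 0.0174 -0.0044 -0.0209] 0.0606 [32 33 34]
268 [ 0.0172 -0.0043 -0.0227] 0.0624 [27 30 31]
270 [ 0.0169 -0.0043 -0.0244] 0.0641 [28 28 31]
272 [ 0.0172 -0.0042 -0.0273] 0.067 [28 30 31]
274 [ 0.0172 -0.0042 -0.0295] 0.0692 [28 28 32]
276 [ 0.0169 -0.0041 -0.0311] 0.0708 [25 26 29]
278 [ 0.0173 -0.0041 -0.0338] 0.0735 [28 30 32]
280 [ 0.016  -0.0041 -0.0332] 0.0729 [30 30 34]
282 [ 0.0158 -0.0041 -0.0349] 0.0746 [35 36 35]
284 [ 0.0147 -0.0041 -0.0346] 0.0743 [36 34 40]
286 [ 0.0132 -0.0041 -0.0336] 0.0733 [33 31 35]
288 [ 0.0135 -0.0041 -0.0361] 0.0758 [33 33 36]
290 [ 0.0108 -0.0042 -0.033 ] 0.0727 [51 54 73]
292 [ 0.011  -0.0041 -0.0351] 0.0748 [87 94 98]
294 [ 0.0106 -0.0041 -0.0364] 0.0761 [87 92 97]
296 [ 0.0107 -0.004  -0.0383] 0.078 [88 95 99]
298 [ 0.0114 -0.004  -0.0414] 0.0811 [ 89  95 101]
300 [ 0.011  -0.0039 -0.0424] 0.0821 [89 94 99]
302 [ 0.0111 -0.0039 -0.0443] 0.084 [89 94 99]
```

That confirms the tip is at z≈0.072, with about 6 mm between the tip and the rest's rear face. I'll move 3.5 mm towards the rest and press on.

{"fn": "drive_tool", "kwargs": {"deltas": [{"angular": [0, 0, 0], "offset": [0.002, 0, 0.001], "claw": 0}, {"angular": [0, 0, 0], "offset": [0.0035, 0, 0.004], "claw": 0}, {"angular": [0, 0, 0], "offset": [0.0035, 0, 0.007], "claw": 0}, {"angular": [0, 0, 0], "offset": [0.0035, 0, 0.009], "claw": 0}, {"angular": [0, 0, 0], "offset": [0.0035, 0, 0.011], "claw": 0}, {"angular": [0, 0, 0], "offset": [0.0035, 0, 0.012], "claw": 0}, {"angular": [0, 0, 0], "offset": [0.0035, 0, 0.012], "claw": 0}, {"angular": [0, 0, 0], "offset": [0.0035, 0, 0.012], "claw": 0}]}}

```text
t: 6.7
ee_pos: [0.5775, -0.0687, 0.0315]
tcp_rot: [179.8, 0.4, 104.3]
contact_force: [-0.8, -7.7, 11.1]
opening: 0.002
grasp_force: 6.0
```

```bash
python3 d.py; python3 - <<'E'
from w import *
A=bot.read_camera("wrist")[0][200:360,240:400];B=bot.read_camera("scene")[0][150:250,220:320]
cv2.imwrite("pics/c5.png",np.hstack([cv2.resize(A,(400,400)),cv2.resize(B,(400,400),interpolation=cv2.INTER_CUBIC)]))
E
```

```text
6.75 [-1.53167104 -7.46347858  9.95623142] [ 0.57748641 -0.06869271  0.03151316]
264 [ 0.0174 -0.0044 -0.0184] 0.0499 [31 30 34]
266 [ 0.0167 -0.0044 -0.0192] 0.0507 [33 33 36]
268 [ 0.0168 -0.0044 -0.0219] 0.0534 [28 30 33]
270 [ 0.0173 -0.0043 -0.0252] 0.0567 [28 28 33]
272 [ 0.0169 -0.0042 -0.0266] 0.0581 [30 31 34]
274 [ 0.0169 -0.0042 -0.0289] 0.0605 [27 28 31]
276 [ 0.0174 -0.0041 -0.032 ] 0.0635 [32 30 35]
278 [ 0.0172 -0.0041 -0.0338] 0.0653 [31 32 34]
280 [ 0.017  -0.0041 -0.0353] 0.0669 [29 31 36]
282 [ 0.0175 -0.004  -0.0382] 0.0697 [29 28 30]
284 [ 0.017  -0.004  -0.0392] 0.0708 [27 28 30]
286 [ 0.0174 -0.0039 -0.0419] 0.0734 [29 25 31]
288 [ 0.0169 -0.0039 -0.0427] 0.0742 [30 28 31]
290 [ 0.0164 -0.0039 -0.0435] 0.0751 [34 34 37]
292 [ 0.0151 -0.0039 -0.0428] 0.0744 [36 38 37]
294 [ 0.0143 -0.0039 -0.0432] 0.0747 [32 33 34]
296 [ 0.0135 -0.0039 -0.0435] 0.075 [30 30 29]
298 [ 0.012  -0.0039 -0.0424] 0.0739 [33 33 37]
300 [ 0.0107 -0.004  -0.042 ] 0.0735 [88 93 97]
302 [ 0.0109 -0.0039 -0.044 ] 0.0755 [87 93 95]
6.75 [ 0.57748641 -0.06869271  0.03151316] [179.76459841   0.35954762 104.34619303] [-1.53167104 -7.46347858  9.95623142] -0.0012921646838150763 [-14.    6.4 106.   -0.2  67.2 -28.3]
```

View pics/c5.png

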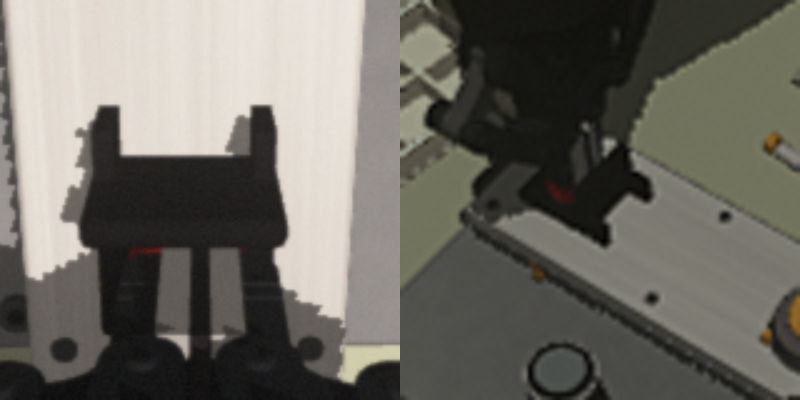

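The view shows the finger fronts touching the rest's rear face: left panel, rest edge at (190,245), and right panel, button red at (560,190). The face I measured earlier was the rest's front face, so the 3.5 mm step pushed into the rest. I'll back off that step and re-read the vertical force.

{"fn": "drive_tool", "kwargs": {"deltas": [{"angular": [0, 0, 0], "offset": [-0.002, 0, -0.003], "claw": 0}, {"angular": [0, 0, 0], "offset": [-0.0045, 0, -0.006], "claw": 0}, {"angular": [0, 0, 0], "offset": [-0.005, 0, -0.008], "claw": 0}, {"angular": [0, 0, 0], "offset": [-0.005, 0, -0.008], "claw": 0}, {"angular": [0, 0, 0], "offset": [-0.005, 0, -0.008], "claw": 0}]}}

```text
t: 7.48
ee_pos: [0.5755, -0.0706, 0.0353]
tcp_rot: [-179.9, -0.0, 104.3]
contact_force: [0.1, -0.7, 0.3]
opening: 0.001
grasp_force: 0.0
```

```bash
python3 - <<'E'
from h import *
from scipy.spatial.transform import Rotation as Ro
I,D=bot.read_camera("wrist");s=bot.get_state();print(s["t"],s["contact_force"],s["ee_pos"])
T=Ro.from_euler("xyz",s["tcp_rot"],degrees=True).as_matrix()
m=bot.camera_model("wrist");K=np.array(m["intrinsics"]);H=np.array(m["hand_eye"]);print("cam in tool",H[:3,3],H[:3,2])
v,u=np.mgrid[240:330,280:360];d=D[240:330,280:360]
P=np.stack([(u-K[0,2])/K[0,0]*d,(v-K[1,2])/K[1,1]*d,d],-1)@H[:3,:3].T+H[:3,3]
h=cv2.cvtColor(I[240:330,280:360],cv2.COLOR_BGR2HSV);r=((h[...,0]<8)|(h[...,0]>172))&(h[...,1]>140)&(h[...,2]>60)
print("red",r.sum(),"z world",np.median(s["ee_pos"][2]-P[...,2][r]), "x range",np.percentile(P[...,0][r],[5,95]) if r.any() else 0)
g=(P[...,0]<.0125)&(P[...,0]>.009)&(abs(P[...,1])<.012)
print("finger lowest z",np.sort((s["ee_pos"][2]-P[...,2])[g])[:12].round(4))
E
```

```text
7.525 [-0.21923884  0.15830855  0.07860184] [ 0.5755564  -0.07066579  0.0353653 ]
cam in tool [ 0.08366932 -0.0006223  -0.17199341] [-3.24076023e-01 -4.50051665e-04  9.46030934e-01]
red 122 z world 0.060414512847208064 x range [-0.00081271  0.00501658]
finger lowest z [0.0693 0.0696 0.0698 0.0699 0.07   0.0702 0.0702 0.0703 0.0703 0.0703
 0.0703 0.0703]
```

{"fn": "drive_tool", "kwargs": {"deltas": [{"angular": [0, 0, 0], "offset": [0, 0, 0.002], "claw": 0}, {"angular": [0, 0, 0], "offset": [0, 0, 0.004], "claw": 0}, {"angular": [0, 0, 0], "offset": [0, 0, 0.006], "claw": 0}, {"angular": [0, 0, 0], "offset": [0, 0, 0.006], "claw": 0}, {"angular": [0, 0, 0], "offset": [0, 0, 0.006], "claw": 0}]}}

```text
t: 8.15
ee_pos: [0.576, -0.071, 0.03]
tcp_rot: [-180.0, 0.0, 104.3]
contact_force: [-2.4, 0.8, 3.6]
opening: -0.001
grasp_force: 1.9
```

Button contact is made at TCP z≈0.031 with 3.6 N. Now I'll press it fully.

{"fn": "drive_tool", "kwargs": {"deltas": [{"angular": [0, 0, 0], "offset": [0, 0, 0.002], "claw": 0}, {"angular": [0, 0, 0], "offset": [0, 0, 0.004], "claw": 0}, {"angular": [0, 0, 0], "offset": [0, 0, 0.006], "claw": 0}, {"angular": [0, 0, 0], "offset": [0, 0, 0.007], "claw": 0}, {"angular": [0, 0, 0], "offset": [0, 0, 0.007], "claw": 0}, {"angular": [0, 0, 0], "offset": [0, 0, 0.007], "claw": 0}]}}

```text
t: 8.9
ee_pos: [0.5764, -0.0715, 0.0267]
tcp_rot: [-179.9, 0.0, 104.4]
contact_force: [-12.4, 1.2, 24.2]
opening: 0.001
grasp_force: 12.0
```

The force rose to 24 N at z=0.0267, which is about 6 mm below contact, so the button is bottomed. I'll ease the force and push the first half.

{"fn": "drive_tool", "kwargs": {"deltas": [{"angular": [0, 0, 0], "offset": [0, 0, -0.002], "claw": 0}, {"angular": [0, 0, 0], "offset": [0.002, 0, -0.002], "claw": 0}, {"angular": [0, 0, 0], "offset": [0.005, 0, -0.002], "claw": 0}, {"angular": [0, 0, 0], "offset": [0.01, 0, -0.002], "claw": 0}, {"angular": [0, 0, 0], "offset": [0.015, 0, -0.002], "claw": 0}, {"angular": [0, 0, 0], "offset": [0.02, 0, -0.002], "claw": 0}, {"angular": [0, 0, 0], "offset": [0.025, 0, -0.002], "claw": 0}, {"angular": [0, 0, 0], "offset": [0.03, 0, -0.002], "claw": 0}, {"angular": [0, 0, 0], "offset": [0.03, 0, -0.002], "claw": 0}]}}

```text
t: 10.02
ee_pos: [0.5688, -0.0425, 0.0269]
tcp_rot: [-180.0, 0.1, 104.4]
contact_force: [-8.5, -1.4, 15.1]
opening: 0.005
grasp_force: 7.3
```

```bash
cat > g.py <<'E'
from w import *
I,D=bot.read_camera("top");P=cloud("top",D)
u=np.array([-np.sin(np.radians(14.3)),np.cos(np.radians(14.3))])
h=cv2.cvtColor(I,cv2.COLOR_BGR2HSV)
m=((h[...,0]>8)&(h[...,0]<30)&(h[...,1]>110)&(h[...,2]>60)).astype(np.uint8);m[:230]=0;m[295:]=0;m[:,:200]=0;m[:,330:]=0
c,l,st,ce=cv2.connectedComponentsWithStats(m);i=1+st[1:,4].argmax();M=ray("top",*ce[i],.058)
print("mov",st[i],"travel",(M[:2]-[.54323,.05607])@u, "tcp along",(s["ee_pos"][:2]-[.576,-.0735])@u,"across",(s["ee_pos"][:2]-[.576,-.0735])@[u[1],-u[0]])
E
python3 g.py
```

```text
10.025 [ 0.56880026 -0.04252082  0.02688231] [-1.79962032e+02  8.14212428e-02  1.04364217e+02] [-8.46947859 -1.41718499 15.05980998] 0.005090743958497212 [-1.170e+01  5.600e+00  1.074e+02 -1.000e-01  6.700e+01 -2.600e+01]
mov [281 255  17  17 187] travel 0.02980937875238641 tcp along 0.0317976393912865 across 0.0006751683813242198
```

The carriage is moving, with 29.8 mm of travel while the button stays down. I'll push the rest of the way with some overdrive.

{"fn": "drive_tool", "kwargs": {"deltas": [{"angular": [0, 0, 0], "offset": [0.005, 0, 0], "claw": 0}, {"angular": [0, 0, 0], "offset": [0.013, 0, 0], "claw": 0}, {"angular": [0, 0, 0], "offset": [0.021, 0, 0], "claw": 0}, {"angular": [0, 0, 0], "offset": [0.029, 0, 0], "claw": 0}, {"angular": [0, 0, 0], "offset": [0.037, 0, 0], "claw": 0}, {"angular": [0, 0, 0], "offset": [0.045, 0, 0], "claw": 0}, {"angular": [0, 0, 0], "offset": [0.053, 0, 0], "claw": 0}, {"angular": [0, 0, 0], "offset": [0.061, 0, 0], "claw": 0}, {"angular": [0, 0, 0], "offset": [0.067, 0, 0], "claw": 0}, {"angular": [0, 0, 0], "offset": [0.071, 0, 0], "claw": 0}, {"angular": [0, 0, 0], "offset": [0.074, 0, 0], "claw": 0}, {"angular": [0, 0, 0], "offset": [0.074, 0, 0], "claw": 0}]}}

```text
t: 11.58
ee_pos: [0.5518, 0.0267, 0.027]
tcp_rot: [179.9, 0.4, 104.4]
contact_force: [-4.5, -10.1, 10.9]
opening: -0.001
grasp_force: 7.3
```

```bash
python3 g.py
```

```text
11.575 [0.55181782 0.02673189 0.02695116] [179.93354622   0.40294622 104.39363544] [ -4.52343745 -10.14509265  10.91088825] -0.001458510556231135 [ -4.7   3.1 110.   -0.4  66.7 -19. ]
mov [252 268   4  12  30] travel 0.09012513645078096 tcp along 0.10309925765667328 across 0.0013242632253679866
```

The TCP is 101 mm along and pushing 10 N against the stop, with z=0.027, so the button is still down. I'll lift straight up, then back away from the rest and the microscope.

{"fn": "drive_tool", "kwargs": {"deltas": [{"angular": [0, 0, 0], "offset": [0, 0, 0], "claw": 0}, {"angular": [0, 0, 0], "offset": [0, 0, -0.004], "claw": 0}, {"angular": [0, 0, 0], "offset": [0, 0, -0.008], "claw": 0}, {"angular": [0, 0, 0], "offset": [-0.001, 0, -0.012], "claw": 0}, {"angular": [0, 0, 0], "offset": [-0.004, 0, -0.016], "claw": 0}, {"angular": [0, 0, 0], "offset": [-0.01, 0, -0.022], "claw": 0}, {"angular": [0, 0, 0], "offset": [-0.018, 0, -0.032], "claw": 0}, {"angular": [0, 0, 0], "offset": [-0.03, 0, -0.05], "claw": 0}, {"angular": [0, 0, 0], "offset": [-0.045, 0, -0.07], "claw": 0}, {"angular": [0, 0, 0], "offset": [-0.06, 0, -0.09], "claw": 0}, {"angular": [0, 0, 0], "offset": [-0.07, 0, -0.1], "claw": 0}, {"angular": [0, 0, 0], "offset": [-0.07, 0, -0.1], "claw": 0}]}}

```text
t: 13.12
ee_pos: [0.5684, -0.039, 0.1262]
tcp_rot: [179.9, 0.0, 104.3]
contact_force: [0.5, 1.3, 0.1]
opening: -0.003
grasp_force: 0.0
```

```bash
python3 g.py; python3 - <<'E'
from w import *
I,D=bot.read_camera("wrist");m=bot.camera_model("wrist");K=np.array(m["intrinsics"]);H=np.array(m["hand_eye"])
h=cv2.cvtColor(I,cv2.COLOR_BGR2HSV);r=((h[...,0]<8)|(h[...,0]>172))&(h[...,1]>140)&(h[...,2]>80)
c,l,st,ce=cv2.connectedComponentsWithStats(r.astype(np.uint8))
v,u=np.mgrid[:480,:640]
P=(np.stack([(u-K[0,2])/K[0,0]*D,(v-K[1,2])/K[1,1]*D,D],-1)@H[:3,:3].T+H[:3,3])@T.T+s["ee_pos"]
i=1+st[1:,4].argmax();p=np.median(P[l==i],0);q=p[:2]-[.576,-.0735];a=np.radians(14.3)
print("button",st[i],p,"travel",q@[-np.sin(a),np.cos(a)])
cv2.imwrite("pics/w6.png",I)
E
```

```text
13.125 [ 0.56843072 -0.03900364  0.1261741 ] [1.79884854e+02 4.78550633e-02 1.04259067e+02] [0.45587799 1.30365351 0.0609518 ] -0.0026350954155729615 [-11.4  -1.2 104.1   0.   77.1 -25.7]
mov [252 268   4  12  30] travel 0.09012513645078096 tcp along 0.035297119227849005 across 0.0011858126813234138
13.175 [ 0.56760661 -0.03833376  0.12495551] [ 1.79988930e+02 -1.05313091e-02  1.04297254e+02] [-0.65199434  0.4827506  -0.91792689] -0.0029413344368379025 [-11.4  -1.2 104.1   0.   77.1 -25.7]
button [ 300  135   36   37 1018] [0.55001068 0.02220626 0.06226598] travel 0.09916020834431537
```

View pics/w6.png

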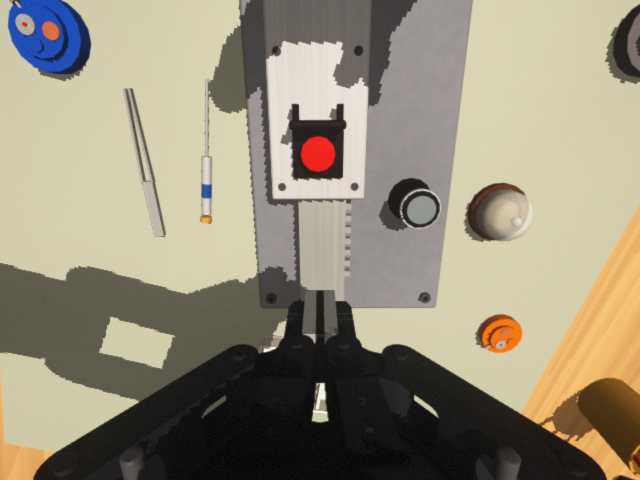

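The button at (318,154) is back up at z=0.062, with about 99–100 mm of travel, and the arm is clear of everything. Handing in.

```bash
python3 -c "
from station import bot
print(bot.sign_off())"
```

```text
the job is handed in; nothing more can be done
None
```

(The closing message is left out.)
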